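# Mirror a row of mosaic stone bars into the setting rack

## Robot

A 6-joint arm with a two-finger parallel gripper is mounted at the origin on the work surface. World frame = base frame: x ahead of the robot, y to its left, z up, the work surface at z = 0. Lengths are in m, angles in rad, forces in N, time in s.
With the tool pointing down it reaches from about 0.25 to 0.775 m from the base axis. Payload 4 kg.
Tool frame: the origin (TCP) lies on the centre line of the jaws, within the pads' length; the fingertips stand 8 mm ahead of it and the grasp point (between the pads) lies 11 mm behind it; z points along the fingers, y is the line along which they close (so a half turn about z gives the same grasp; the last joint's range is limited). The gripper opens to 94 mm and grips with 3 to 60 N. Pads are 16 mm wide; open, the fingers measure 119 mm over their backs; the gripper's body (75 mm by 177 mm) begins 78 mm behind the grasp point.
Start: joints at [-1.259, 0.087, 1.371, -0, 1.684, -0.103], TCP at [0.222, -0.503, 0.214] pointing down, gripper open.
Joint ranges: [-3.1, 3.1], [-0.76, 2.03], [0.27, 2.55], [-1.08, 4.22], [0.17, 2.65], [-2.57, 2.57]. Speed limits (rad/s): [2.79, 2.79, 3.14, 3.14, 3.14, 3.14].

## Interface

Orientations are given as a 3x3 rotation matrix whose columns are the frame's x, y, z axes.
In Python, from workcell import bot, eyes, finder gives the robot as it stands. The module is installed in compiled form; this text tells all that it offers.
- The arm moves only by the tool jog_arm, never from a script. Its argument "motion" is a list that holds one entry, the list of rows, each a list of 7 numbers: the shift along the tool's x, y, z in mm, then the turn, a rotation vector about the tool's x, y, z in degrees, then the closure, from 0 (fully open) to 1 (shut). In form: [[[dx, dy, dz, rx, ry, rz, claw], ...]]. A call has 1 to 10 rows; each row shifts and turns the commanded pose from where the row before left it, along the tool's axes as they then stand; what a row does not reach is not made up. A row lasts 1/10 s, in which the tool goes at most 50 mm and 8.59 degrees, less where a joint would pass 70% of its speed; a pose out of reach is approached as far as the arm can. A call with a gripper value outside its range is refused whole. The fingers move at their own pace and stop on an object; "grip_force" is the grip in N (left out, the last holds). Time passes only in rows, so rows that do not move let the fingers close. It gives the time, the measured TCP pose, the force, the opening and the grip force at its end, in the units of the state.
- bot.sense(): the state, without advancing time (a new reading comes with each control period).
- eyes.camera(name): name is "side" or "top"; returns (picture, depth): 480x640x3 uint8, blue, green, red; 480x640 float32, m along the optical axis (not along the pixel's ray), 0 where there is no reading.
- eyes.get_calibration(name): a dict with "K" (3x3 intrinsics, pixels), "extrinsics" (4x4, takes a point from world to camera coordinates). Camera axes: x right, y up, looking along -z (the intrinsics and any distortion apply to the point x, -y, -z); pixel columns grow to the right and rows downward; lengths in m; the calibration is good to about 2 mm. A picture is of the moment at which its call begins. get_calibration takes no time and is no camera call.
- bot.hand_in(): hands the job in; it is judged then, once.
Trained networks look in the newest picture that a camera, given by its name, has taken for a name from the list of things; names that differ only in an ending like _2 or _b are one class to them, and where a whole thing is asked for, a point or a joint stands for the part that bears it (a point fixed in the world has none). Each returns a list of dicts, best first, with "confidence" (0 to 1); they miss things now and then, are a little off and sometimes report something else, mostly with a low value. They report only what shows in the picture. A call takes as long as a camera call. They do not tell look-alikes from the thing itself.
- finder.silhouettes(query, camera): "mask" (480x640 bool, what is visible of it).
- finder.pinpoint(query, camera): "point" ([x, y, z] in m, in world coordinates, good to about 4 mm: a listed point, or the origin of a listed thing).
The state is a dict: "t": time; "joint_positions": joint angles; "qd": joint speeds; "joint_efforts": joint torques, N m; "eef_pos": TCP position; "orientation": TCP orientation; "contact_force": force on the tool from outside, world axes, zero at the start; "moment": the same for the moment, N m; "grip_width": opening from 0.0 (shut) to 1.0 (fully open); "grip_force": force on a finger pad.
Only numpy, scipy, OpenCV 4.12 (cv2) and the standard library are available. Lean on these libraries where they do the work, as an engineer would, in place of code of your own. Each camera call takes 0.05 s, during which the arm holds its last target. There are 200 camera calls.

## Task

This mosaic is set face down, so its colours must be laid out mirrored: move the four coloured stone bars from the wooden storage rack to the empty grey setting rack in reverse order, so that the bar from the leftmost wooden pocket ends in the rightmost grey pocket and so on, one bar in each. Lay every bar flat on the floor of its pocket, along the pocket and with the side up that is up now, and let go of it.

Things in the scene. Friction and masses are not known exactly. Their poses are not given: they have to be found in the camera images.
- bar_red: loose red stone bar, 80 x 26 x 30 mm (x, y, z), about 0.15 kg, lying in the wooden pocket with the red chip. Origin: centre of its underside; x along its length, z up. Grip it from above across its 26 mm width (y)
- bar_yellow: loose yellow stone bar, 80 x 26 x 30 mm (x, y, z), about 0.15 kg, lying in the wooden pocket with the yellow chip. Origin: centre of its underside; x along its length, z up. Grip it from above across its 26 mm width (y)
- bar_blue: loose blue stone bar, 80 x 26 x 30 mm (x, y, z), about 0.15 kg, lying in the wooden pocket with the blue chip. Origin: centre of its underside; x along its length, z up. Grip it from above across its 26 mm width (y)
- bar_green: loose green stone bar, 80 x 26 x 30 mm (x, y, z), about 0.15 kg, lying in the wooden pocket with the green chip. Origin: centre of its underside; x along its length, z up. Grip it from above across its 26 mm width (y)
- pocket_red: fixed pocket of the storage rack, with a red chip (36 x 18 mm) on its ledge at the robot's end; the red bar starts in it, up to 5 mm off its middle. Origin: under the middle of the pocket, 10 mm above the table; x points away from the robot along the pocket. Floor 6 mm above the origin (16 mm above the table), inside 104 mm (x) by 49 mm (y), rims 10 mm above the floor
- pocket_yellow: fixed pocket of the storage rack, with a yellow chip (36 x 18 mm) on its ledge at the robot's end; the yellow bar starts in it, up to 5 mm off its middle. Origin: under the middle of the pocket, 10 mm above the table; x points away from the robot along the pocket. Floor 6 mm above the origin (16 mm above the table), inside 104 mm (x) by 49 mm (y), rims 10 mm above the floor
- pocket_blue: fixed pocket of the storage rack, with a blue chip (36 x 18 mm) on its ledge at the robot's end; the blue bar starts in it, up to 5 mm off its middle. Origin: under the middle of the pocket, 10 mm above the table; x points away from the robot along the pocket. Floor 6 mm above the origin (16 mm above the table), inside 104 mm (x) by 49 mm (y), rims 10 mm above the floor
- pocket_green: fixed pocket of the storage rack, with a green chip (36 x 18 mm) on its ledge at the robot's end; the green bar starts in it, up to 5 mm off its middle. Origin: under the middle of the pocket, 10 mm above the table; x points away from the robot along the pocket. Floor 6 mm above the origin (16 mm above the table), inside 104 mm (x) by 49 mm (y), rims 10 mm above the floor
- storage_rack: fixed dark wooden base board (150 x 256 x 10 mm) that carries the four wooden pockets side by side along its y axis, at y = +93, +31, -31 and -93 mm, in any order of colour. Origin: centre of its underside, on the table; x away from the robot, y to the robot's left, within 0.22 rad
- setting_rack: fixed light grey metal tray, 120 x 260 mm (x, y), beside the storage rack (either side), empty; four plain pockets at x = 0 and y = +93, +31, -31, -93 mm. Origin: centre of its underside, on the table; x away from the robot, y to the robot's left, within 0.22 rad. Pocket floors 12 mm above the origin, inside 104 mm (x) by 50 mm (y), rims 10 mm above the floor
Not all that is in view belongs to the job. Leave any pink look-alike of the bar_yellow alone. Of the things shaped like the bar_green, the green one is meant.

How it is judged:
At the end, for the whole second after the job is handed in: Each bar rests in the grey pocket mirroring its wooden pocket's place (chips show whose): within 16 mm of the middle along the pocket and 16.5 mm across, underside within 6 mm of floor height, same side up within 0.12 rad, lengthwise within 0.4 rad (either end first) (x of bar_red in the frame of setting_rack between -0.016 and 0.016 m and z of bar_red in the frame of setting_rack between 0.006 and 0.018 m and angle between each of bar_red, bar_yellow, bar_blue, bar_green's own z axis and vertical below 0.12 rad and angle between the x axis of each of bar_red, bar_yellow, bar_blue, bar_green and the x axis of setting_rack, either way round below 0.4 rad and linear speed of each of bar_red, bar_yellow, bar_blue, bar_green below 0.02 m/s and angular speed of each of bar_red, bar_yellow, bar_blue, bar_green below 0.2 rad/s and ((y of pocket_red in the frame of storage_rack between 0.073 and 0.113 m and y of bar_red in the frame of setting_rack between -0.1095 and -0.0765 m) or (y of pocket_red in the frame of storage_rack between 0.011 and 0.051 m and y of bar_red in the frame of setting_rack between -0.0475 and -0.0145 m) or (y of pocket_red in the frame of storage_rack between -0.051 and -0.011 m and y of bar_red in the frame of setting_rack between 0.0145 and 0.0475 m) or (y of pocket_red in the frame of storage_rack between -0.113 and -0.073 m and y of bar_red in the frame of setting_rack between 0.0765 and 0.1095 m)) and x of bar_yellow in the frame of setting_rack between -0.016 and 0.016 m and z of bar_yellow in the frame of setting_rack between 0.006 and 0.018 m and ((y of pocket_yellow in the frame of storage_rack between 0.073 and 0.113 m and y of bar_yellow in the frame of setting_rack between -0.1095 and -0.0765 m) or (y of pocket_yellow in the frame of storage_rack between 0.011 and 0.051 m and y of bar_yellow in the frame of setting_rack between -0.0475 and -0.0145 m) or (y of pocket_yellow in the frame of storage_rack between -0.051 and -0.011 m and y of bar_yellow in the frame of setting_rack between 0.0145 and 0.0475 m) or (y of pocket_yellow in the frame of storage_rack between -0.113 and -0.073 m and y of bar_yellow in the frame of setting_rack between 0.0765 and 0.1095 m)) and x of bar_blue in the frame of setting_rack between -0.016 and 0.016 m and z of bar_blue in the frame of setting_rack between 0.006 and 0.018 m and ((y of pocket_blue in the frame of storage_rack between 0.073 and 0.113 m and y of bar_blue in the frame of setting_rack between -0.1095 and -0.0765 m) or (y of pocket_blue in the frame of storage_rack between 0.011 and 0.051 m and y of bar_blue in the frame of setting_rack between -0.0475 and -0.0145 m) or (y of pocket_blue in the frame of storage_rack between -0.051 and -0.011 m and y of bar_blue in the frame of setting_rack between 0.0145 and 0.0475 m) or (y of pocket_blue in the frame of storage_rack between -0.113 and -0.073 m and y of bar_blue in the frame of setting_rack between 0.0765 and 0.1095 m)) and x of bar_green in the frame of setting_rack between -0.016 and 0.016 m and z of bar_green in the frame of setting_rack between 0.006 and 0.018 m and ((y of pocket_green in the frame of storage_rack between 0.073 and 0.113 m and y of bar_green in the frame of setting_rack between -0.1095 and -0.0765 m) or (y of pocket_green in the frame of storage_rack between 0.011 and 0.051 m and y of bar_green in the frame of setting_rack between -0.0475 and -0.0145 m) or (y of pocket_green in the frame of storage_rack between -0.051 and -0.011 m and y of bar_green in the frame of setting_rack between 0.0145 and 0.0475 m) or (y of pocket_green in the frame of storage_rack between -0.113 and -0.073 m and y of bar_green in the frame of setting_rack between 0.0765 and 0.1095 m))); the robot touches nothing.
It also fails if it takes over 91 s, if anything falls off the work surface, if the arm or the gripper's body presses on something with over 40 N, if the wrist force passes 120 N, or if a joint passes its speed limit or range.

## Working session

There is one attempt and no reset: what is moved stays moved. The work goes in short steps, Python scripts to look and compute and a tool call to move; the robot and the scene stay as the last step left them, time stands still between calls to the robot, and variables do not carry over. Pictures are saved under pics/ and viewed, at most 14 in all, crops included, and the job is handed in when it is done.

Besides the shell and the picture viewer there is one more tool, called after "Emit:" as name(argument=value, ...), one argument or row to a line, values as JSON. jog_arm: Moves the arm, as the interface text tells. Its arguments: {"type":"object","properties":{"motion":{"type":"array"},"grip_force":{"type":"number"}},"required":["motion"]}

```bash
mkdir -p pics
cat > h.py <<'E'
import numpy as np, cv2
from workcell import bot, eyes, finder
def cal(n):
    c=eyes.get_calibration(n); return np.array(c["K"]),np.array(c["extrinsics"]),c
def unproj(n,uv,d):
    K,E,_=cal(n); uv=np.atleast_2d(uv); d=np.ravel(d)
    x=(uv[:,0]-K[0,2])/K[0,0]*d; y=(uv[:,1]-K[1,2])/K[1,1]*d
    return (np.linalg.inv(E)@np.c_[x,-y,-d,np.ones_like(d)].T).T[:,:3]
E
python3 - <<'E'
from h import *
for n in ("top","side"):
    p,d=eyes.camera(n); cv2.imwrite(f"pics/{n}0.png",p); np.save(f"{n}0.npy",d)
    print(n,{k:np.round(v,3).tolist() if k!='x' else v for k,v in cal(n)[2].items()})
    for q in ["storage_rack","setting_rack"]+[a+c for a in("bar_","pocket_") for c in("red","yellow","blue","green")]:
        print(q,[(np.round(r["point"],4).tolist(),round(r["confidence"],2)) for r in finder.pinpoint(q,n)])
s=bot.sense();print({k:np.round(v,3).tolist() for k,v in s.items()})
E
```

```text
top {'K': [[456.331, 0.0, 327.489], [0.0, 456.331, 239.832], [0.0, 0.0, 1.0]], 'extrinsics': [[-0.018, -1.0, 0.001, -0.024], [0.989, -0.018, 0.145, -0.51], [-0.145, 0.003, 0.989, -0.828], [0.0, 0.0, 0.0, 1.0]]}
storage_rack [([0.5081, -0.2869, 0.0106], 0.6)]
setting_rack [([0.5137, 0.1848, 0.0015], 0.97), ([0.5022, -0.0988, 0.014], 0.56)]
bar_red [([0.5072, -0.2826, 0.018], 0.72)]
bar_yellow [([0.5039, -0.1588, 0.0155], 0.92), ([0.3409, -0.2278, -0.0035], 0.73), ([0.5167, 0.184, -0.0028], 0.51)]
bar_blue [([0.5037, -0.1001, 0.0145], 0.97)]
bar_green [([0.4994, -0.2275, 0.0197], 0.8), ([0.6746, -0.316, 0.0014], 0.74)]
pocket_red [([0.5084, -0.281, 0.0078], 0.87), ([0.4968, -0.1004, 0.0083], 0.73)]
pocket_yellow [([0.5028, -0.1607, 0.0099], 0.84), ([0.5007, -0.2273, 0.0178], 0.33)]
pocket_blue [([0.4956, -0.0978, 0.0081], 0.67), ([0.5137, 0.1829, -0.0031], 0.27)]
pocket_green [([0.5046, -0.2203, 0.0097], 0.96)]
side {'K': [[521.698, 0.0, 324.409], [0.0, 521.698, 242.946], [0.0, 0.0, 1.0]], 'extrinsics': [[-0.988, -0.15, 0.018, 0.5], [0.114, -0.659, 0.743, -0.087], [-0.1, 0.737, 0.669, 
[... 257 characters left out ...]
, 0.8), ([0.5052, -0.1626, 0.0143], 0.58), ([0.4995, -0.2258, 0.0154], 0.45)]
bar_green [([0.5033, -0.2211, 0.0144], 0.86), ([0.6788, -0.3147, -0.0003], 0.61)]
pocket_red []
pocket_yellow [([0.5113, -0.2787, 0.0148], 0.65)]
pocket_blue [([0.4981, -0.0939, 0.0068], 0.56)]
pocket_green []
{'t': 1.1, 'joint_positions': [-1.259, 0.087, 1.371, 0.0, 1.684, -0.103], 'qd': [-0.002, 0.001, -0.001, -0.002, -0.001, -0.0], 'joint_efforts': [0.0, -34.005, -30.26, 0.072, 0.024, -0.0], 'eef_pos': [0.222, -0.503, 0.214], 'orientation': [[0.915, 0.403, 0.0], [0.403, -0.915, -0.0], [0.0, 0.0, -1.0]], 'contact_force': [-0.55, 0.048, 0.081], 'moment': [0.009, 0.0, 0.024], 'grip_force': 0.0, 'grip_width': 1.001}
```

View pics/top0.png

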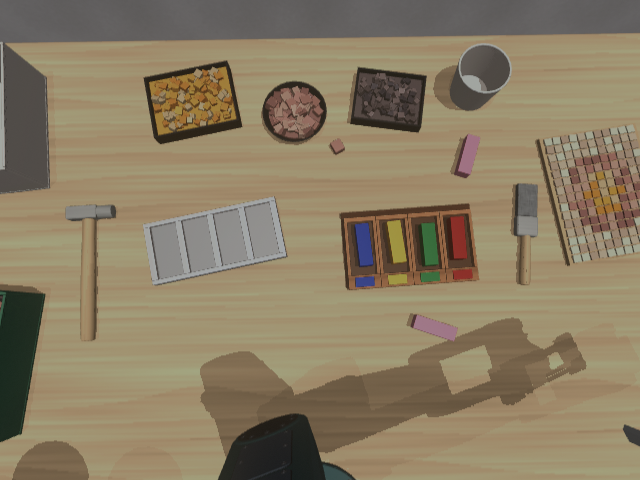

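View pics/side0.png

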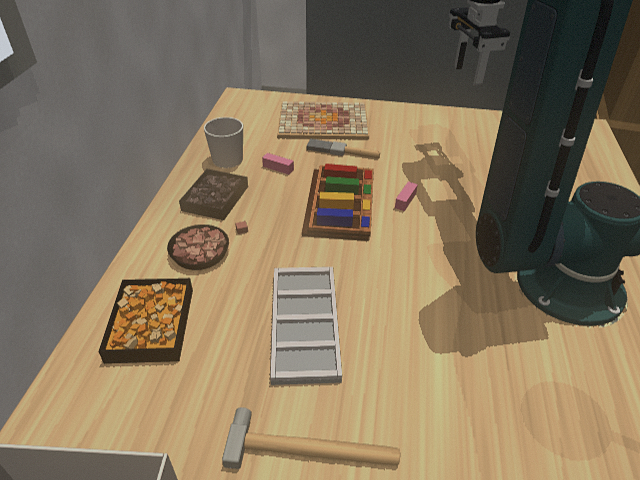

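```bash
cat > m.py <<'E'
from h import *
def top(n,z0,z1,box):
    p,d=eyes.camera(n)
    v,u=np.nonzero(d>0); P=unproj(n,np.c_[u,v],d[v,u])
    h=cv2.cvtColor(p,cv2.COLOR_BGR2HSV)[v,u]
    k=(P[:,2]>z0)&(P[:,2]<z1)&(P[:,0]>box[0])&(P[:,0]<box[1])&(P[:,1]>box[2])&(P[:,1]<box[3])
    return P[k],h[k],np.c_[u,v][k]
def rect(P):
    (c,s,a)=cv2.minAreaRect(np.float32(P[:,:2]*1000)); 
    if s[0]<s[1]: s=s[::-1]; a+=90
    return np.round(c,1),np.round(s,1),round((a+90)%180-90,1)
E
python3 - <<'E'
from m import *
for n in("top","side"):
    P,h,_=top(n,.034,.07,(.42,.6,-.4,-.05))
    for c,(a,b) in dict(red=(0,8),yellow=(20,35),green=(45,85),blue=(95,125)).items():
        k=(h[:,0]>=a)&(h[:,0]<=b)&(h[:,1]>90)
        if k.sum()>20:
            Q=P[k]; Q=Q[abs(Q[:,2]-np.median(Q[:,2]))<.004]
            print(n,c,len(Q),"z",np.round(np.median(Q[:,2]),4),"med",np.round(np.median(Q,0),4),rect(Q))
    P,h,_=top(n,.016,.03,(.4,.65,.03,.35)); print(n,"tray rims",len(P),np.round(np.median(P,0),4),rect(P))
    P,h,_=top(n,.006,.016,(.4,.65,.03,.35)); print(n,"tray floor",len(P),np.round(np.median(P,0),4))
E
```

```text
top red 594 z 0.0464 med [ 0.5094 -0.2779  0.0464] (array([ 510. , -278.6]), array([80. , 26.9]), 0.9)
top yellow 555 z 0.0464 med [ 0.5038 -0.1622  0.0464] (array([ 507.7, -193.7]), array([89.1, 79.3]), -83.5)
top green 568 z 0.0466 med [ 0.4978 -0.2236  0.0466] (array([ 498.4, -223.6]), array([78.7, 25.8]), 2.6)
top blue 571 z 0.0465 med [ 0.4993 -0.1003  0.0465] (array([ 499.8, -100.6]), array([79.5, 25.7]), 5.4)
top tray rims 3140 [0.5155 0.1877 0.0224] (array([516.7, 186.7]), array([261.4, 120.7]), -78.7)
top tray floor 5313 [0.5163 0.1861 0.0128]
side red 195 z 0.0474 med [ 0.5074 -0.2726  0.0474] (array([ 508.7, -275.1]), array([79.6, 28.5]), 2.9)
side yellow 254 z 0.0476 med [ 0.5002 -0.1599  0.0476] (array([ 501.2, -189.9]), array([96.6, 78.3]), 88.0)
side green 213 z 0.0477 med [ 0.4967 -0.2186  0.0477] (array([ 497.4, -222. ]), array([78.3, 28.4]), 2.8)
side blue 256 z 0.0476 med [ 0.4976 -0.0956  0.0476] (array([498.4, -97.8]), array([78.1, 28.5]), 4.2)
side tray rims 3236 [0.512  0.1993 0.0229] (array([515.1, 187.4]), array([265. , 120.2]), -78.6)
side tray floor 4278 [0.5125 0.2098 0.0134]
```

Top view: the storage order from left to right is blue (364,245), yellow (397,241), green (429,243), red (458,237). The grey tray is centred near (215,241) with a yaw of about 11°. The pink pieces are look-alikes. From left to right in the tray, the target order is therefore red, green, yellow, blue. The side view agrees, and the bar tops at 46.5 mm match 16+30. I'll start with red.

Emit:
jog_arm(
  motion=[
    [[35.4,-9,8.4,0,0,0,0.53],[35.4,-9,8.4,0,0,0,0.53],[35.4,-9,8.4,0,0,0,0.53],[35.4,-9,8.4,0,0,0,0.53],[35.4,-9,8.4,0,0,0,0.53],[35.4,-9,8.4,0,0,0,0.53],[35.4,-9,8.4,0,0,0,0.53],[35.4,-9,8.4,0,0,0,0.53],[35.4,-9,8.4,0,0,0,0.53],[35.4,-9,8.4,0,0,0,0.53]],
  ],
  grip_force=25,
)

```text
t: 2.4
eef_pos: [0.5105, -0.2773, 0.1293]
orientation: [[0.915, 0.403, 0.0], [0.403, -0.915, -0.0], [0.0, 0.0, -1.0]]
contact_force: [0.3, 0.3, 0.2]
grip_width: 0.468
grip_force: 0.0
```

Emit:
jog_arm(
  motion=[
    [[0,0,0,0,0,7.25,0.53],[0,0,0,0,0,7.25,0.53],[0,0,0,0,0,7.25,0.53],[0,0,0,0,0,0,0.53],[0,0,0,0,0,0,0.53]],
  ],
)

```text
t: 2.9
eef_pos: [0.5094, -0.2784, 0.1295]
orientation: [[0.999, 0.038, 0.0], [0.038, -0.999, -0.0], [0.0, 0.0, -1.0]]
contact_force: [-0.9, -0.2, -0.0]
grip_width: 0.468
grip_force: 0.0
```

```bash
cat > go.py <<'E'
# usage: go.py x y psi  -> shift in tool axes (mm), then turn (deg)
import sys; from h import *
def go(x,y,psi,s=None):
    s=s or bot.sense(); R=np.array(s["orientation"]); p=np.array(s["eef_pos"])*1000
    d=R.T@(np.array([x,y,p[2]])-p); a=np.degrees(np.arctan2(R[1,0],R[0,0]))
    print("pos",p.round(1),"yaw",a.round(2),"shift",d.round(1),"turn",round(a-psi,1),"w",round(s["grip_width"]*94,1),"tilt",np.round(R[2],3), "F",np.round(s["contact_force"],1))
if __name__=="__main__": go(*map(float,sys.argv[1:4]))
E
python3 go.py 509.5 -277.5 2
python3 - <<'E'
from m import *
for n in("top","side"):
    p,d=eyes.camera(n)
    cv2.imwrite(f"pics/{n}1.png",p)
    P,h,uv=top(n,.043,.052,(.44,.57,-.19,-.135))
    k=(h[:,0]>=20)&(h[:,0]<=35)&(h[:,1]>90); Q=P[k]
    im=np.zeros((480,640),np.uint8); im[uv[k][:,1],uv[k][:,0]]=1; im=cv2.morphologyEx(im,cv2.MORPH_OPEN,np.ones((3,3)))
    k2=im[uv[k][:,1],uv[k][:,0]]>0
    print(n,k2.sum(), k2.any() and (np.median(Q[k2],0).round(4),rect(Q[k2])))
E
```

```text
pos [ 509.4 -278.4  129.5] yaw 2.16 shift [ 0.2 -0.9 -0. ] turn 0.2 w 44.0 tilt [ 0.  0. -1.] F [-0.9 -0.2 -0. ]
top 66 (array([ 0.4868, -0.1581,  0.0467]), (array([ 484.1, -158.7]), array([17.4, 15.3]), -1.0))
side 31 (array([ 0.4866, -0.1545,  0.0473]), (array([ 486.8, -155.6]), array([15.8, 13.9]), -82.5))
```

Emit:
jog_arm(
  motion=[
    [[0,-1,25,0,0,0,0.53],[0,0,25,0,0,0,0.53],[0,0,20,0,0,0,0.53],[0,0,13,0,0,0,0.53],[0,0,7,0,0,0,0.53],[0,0,3,0,0,0,0.53],[0,0,0,0,0,0,0.53]],
  ],
)

```text
t: 3.8
eef_pos: [0.5096, -0.2776, 0.0369]
orientation: [[0.999, 0.035, 0.001], [0.035, -0.999, -0.001], [0.001, 0.001, -1.0]]
contact_force: [0.8, -0.6, 0.6]
grip_width: 0.464
grip_force: 0.0
```

Emit:
jog_arm(
  motion=[
    [[0,0,0,0,0,0,0.9],[0,0,0,0,0,0,0.9],[0,0,0,0,0,0,0.9],[0,0,0,0,0,0,0.9],[0,0,0,0,0,0,0.9]],
  ],
)

```text
t: 4.3
eef_pos: [0.5098, -0.2778, 0.0374]
orientation: [[0.999, 0.035, 0.001], [0.035, -0.999, -0.001], [0.001, 0.001, -1.0]]
contact_force: [0.6, -0.1, 2.9]
grip_width: 0.276
grip_force: 25.0
```

Emit:
jog_arm(
  motion=[
    [[0,0,-8,0,0,0,0.9],[0,0,-20,0,0,0,0.9],[0,0,-30,0,0,0,0.9],[0,0,-30,0,0,0,0.9],[0,-20,-5,0,0,0,0.9],[0.6,-40,0,0,0,0,0.9],[0.6,-40,0,0,0,0,0.9],[0.6,-40,0,0,0,0,0.9],[0.6,-40,0,0,0,0,0.9],[0.6,-40,0,0,0,0,0.9]],
  ],
)

```text
t: 5.3
eef_pos: [0.5028, -0.0543, 0.1277]
orientation: [[0.999, 0.036, -0.003], [0.036, -0.999, 0.001], [-0.003, -0.002, -1.0]]
contact_force: [0.6, 0.0, -1.9]
grip_width: 0.274
grip_force: 25.0
```

Emit:
jog_arm(
  motion=[
    [[0.6,-40,0,0,0,0,0.9],[0.6,-40,0,0,0,0,0.9],[0.6,-40,0,0,0,0,0.9],[0.6,-40,0,0,0,0,0.9],[0.6,-40,0,0,0,0,0.9],[0.6,-40,0,0,0,0,0.9],[0.6,-40,0,0,0,0,0.9],[0,-40,0,0,0,-4.6,0.9],[0,-16,0,0,0,-4.6,0.9],[0,0,0,0,0,0,0.9]],
  ],
)

```text
t: 6.3
eef_pos: [0.493, 0.281, 0.1275]
orientation: [[0.98, 0.199, -0.004], [0.199, -0.98, -0.001], [-0.004, -0.0, -1.0]]
contact_force: [-0.2, -0.5, -1.4]
grip_width: 0.274
grip_force: 25.0
```

```bash
python3 go.py 497.8 278.2 11.3
python3 - <<'E'
from m import *
for n in("top","side"):
    p,d=eyes.camera(n)
    cv2.imwrite(f"pics/{n}2.png",p)
    P,h,uv=top(n,.043,.052,(.44,.57,-.35,-.05))
    for c,(a,b) in dict(yellow=(20,35),green=(45,85),blue=(95,125)).items():
        k=(h[:,0]>=a)&(h[:,0]<=b)&(h[:,1]>90); Q=P[k]
        im=np.zeros((480,640),np.uint8); im[uv[k][:,1],uv[k][:,0]]=1; im=cv2.morphologyEx(im,cv2.MORPH_OPEN,np.ones((3,3)))
        k2=im[uv[k][:,1],uv[k][:,0]]>0
        print(n,c,k2.sum(), k2.any() and (np.median(Q[k2],0).round(4),rect(Q[k2])))
E
```

```text
pos [493.  281.  127.5] yaw 11.47 shift [ 4.1  3.7 -0. ] turn 0.2 w 25.8 tilt [-0.004 -0.    -1.   ] F [-0.2 -0.5 -1.4]
top yellow 548 (array([ 0.5038, -0.162 ,  0.0465]), (array([ 504.2, -162.1]), array([78.9, 25.2]), 6.8))
top green 559 (array([ 0.4973, -0.2234,  0.0466]), (array([ 498.4, -223.6]), array([78.9, 25.3]), 2.7))
top blue 566 (array([ 0.4994, -0.1005,  0.0465]), (array([ 499.6, -100.5]), array([79.3, 25.7]), 5.0))
side yellow 147 (array([ 0.4861, -0.1607,  0.0477]), (array([ 486.4, -162.7]), array([44.3, 29.9]), 7.3))
side green 167 (array([ 0.4862, -0.2182,  0.0475]), (array([ 487.3, -221.2]), array([58.4, 29.7]), 1.8))
side blue 138 (array([ 0.4791, -0.0977,  0.0473]), (array([478.7, -98.6]), array([38.2, 27.8]), 5.9))
```

Emit:
jog_arm(
  motion=[
    [[4,3.5,10,0,0,0,0.9],[0,0,25,0,0,0,0.9],[0,0,25,0,0,0,0.9],[0,0,15,0,0,0,0.9],[0,0,8,0,0,0,0.9],[0,0,0,0,0,0,0.9],[0,0,0,0,0,0,0.9]],
  ],
)

```text
t: 7.2
eef_pos: [0.5011, 0.2759, 0.0473]
orientation: [[0.981, 0.194, 0.002], [0.194, -0.981, 0.001], [0.002, -0.0, -1.0]]
contact_force: [-0.3, -0.1, -0.8]
grip_width: 0.278
grip_force: 25.0
```

```bash
python3 go.py 497.8 278.2 11.3
```

```text
pos [501.1 275.9  47.3] yaw 11.19 shift [-2.8 -2.9 -0. ] turn -0.1 w 26.1 tilt [ 0.002 -0.    -1.   ] F [-0.3 -0.1 -0.8]
```

Emit:
jog_arm(
  motion=[
    [[-2.8,-2.8,4,0,0,0,0.9],[0,0,4,0,0,0,0.9],[0,0,3,0,0,0,0.9],[0,0,2.2,0,0,0,0.9],[0,0,0,0,0,0,0.9],[0,0,0,0,0,0,0.9]],
  ],
)

```text
t: 7.8
eef_pos: [0.4971, 0.2781, 0.0335]
orientation: [[0.981, 0.195, 0.0], [0.195, -0.981, 0.0], [0.0, -0.0, -1.0]]
contact_force: [-1.6, 0.6, 1.0]
grip_width: 0.273
grip_force: 25.0
```

Emit:
jog_arm(
  motion=[
    [[0,0,0,0,0,0,0.53],[0,0,0,0,0,0,0.53],[0,0,0,0,0,0,0.53],[0,0,-10,0,0,0,0.53],[0,0,-25,0,0,0,0.53],[0,0,-30,0,0,0,0.53],[0,0,-30,0,0,0,0.53],[0,0,0,0,0,0,0.53],[0,0,0,0,0,0,0.53]],
  ],
)

```text
t: 8.7
eef_pos: [0.4976, 0.2783, 0.1296]
orientation: [[0.981, 0.195, 0.002], [0.195, -0.981, 0.001], [0.003, -0.0, -1.0]]
contact_force: [-0.5, -0.2, 0.0]
grip_width: 0.473
grip_force: 0.0
```

```bash
python3 go.py 498.2 -223 2.5
```

```text
pos [497.6 278.3 129.6] yaw 11.22 shift [-96.9 491.8  -0.5] turn 8.7 w 44.5 tilt [ 0.003 -0.    -1.   ] F [-0.5 -0.2  0. ]
```

Emit:
jog_arm(
  motion=[
    [[-8,41,0,0,0,0,0.53],[-8,41,0,0,0,0,0.53],[-8,41,0,0,0,0,0.53],[-8,41,0,0,0,0,0.53],[-8,41,0,0,0,0,0.53],[-8,41,0,0,0,0,0.53],[-8,41,0,0,0,0,0.53],[-8,41,0,0,0,0,0.53],[-8,41,0,0,0,0,0.53],[-8,41,0,0,0,0,0.53]],
  ],
)

```text
t: 9.7
eef_pos: [0.4969, -0.141, 0.1263]
orientation: [[0.981, 0.194, -0.003], [0.194, -0.981, 0.001], [-0.003, -0.002, -1.0]]
contact_force: [0.7, -0.3, -0.0]
grip_width: 0.471
grip_force: 0.0
```

Emit:
jog_arm(
  motion=[
    [[-8,41,0,0,0,0,0.53],[-8.5,41,0,0,0,0,0.53],[0,0,0,0,0,4.4,0.53],[0,0,0,0,0,4.4,0.53],[0,0,0,0,0,0,0.53],[0,0,0,0,0,0,0.53]],
  ],
)

```text
t: 10.3
eef_pos: [0.4973, -0.2229, 0.1268]
orientation: [[0.999, 0.044, -0.002], [0.044, -0.999, 0.001], [-0.002, -0.001, -1.0]]
contact_force: [-0.0, -0.6, -0.3]
grip_width: 0.469
grip_force: 0.0
```

```bash
python3 go.py 498.2 -223 2.5
python3 - <<'E'
from m import *
for n in("top","side"):
    p,d=eyes.camera(n); cv2.imwrite(f"pics/{n}3.png",p)
    P,h,uv=top(n,.038,.05,(.43,.6,.22,.35))
    k=(h[:,0]<=8)&(h[:,1]>90)
    print(n,k.sum(),np.median(P[k],0),rect(P[k]))
    P,h,_=top(n,.017,.028,(.4,.65,.03,.35)); print(n,"tray rims",len(P),rect(P))
E
```

```text
pos [ 497.3 -222.9  126.8] yaw 2.51 shift [ 0.9  0.1 -0. ] turn 0.0 w 44.1 tilt [-0.002 -0.001 -1.   ] F [-0.  -0.6 -0.3]
top 599 [0.49690677 0.27632942 0.04269625] (array([497. , 276.9]), array([78.7, 27. ]), 10.6)
top tray rims 3088 (array([516.8, 186.2]), array([260.4, 120.9]), -78.7)
side 623 [0.4956725  0.28172227 0.04324962] (array([495. , 280.5]), array([78.7, 27.8]), 11.5)
side tray rims 3040 (array([514.9, 187.8]), array([264. , 120.2]), -78.5)
```

Red sits correctly in its pocket, within about 1 mm, with its top at 42.7 mm. Next is green.

Emit:
jog_arm(
  motion=[
    [[0,0,25,0,0,0,0.53],[0,0,25,0,0,0,0.53],[0,0,20,0,0,0,0.53],[0,0,12,0,0,0,0.53],[0,0,5,0,0,0,0.53],[0,0,3,0,0,0,0.53],[0,0,0,0,0,0,0.53]],
  ],
)

```text
t: 11.3
eef_pos: [0.4985, -0.2236, 0.0389]
orientation: [[0.999, 0.042, 0.001], [0.042, -0.999, -0.001], [0.001, 0.001, -1.0]]
contact_force: [-0.1, -0.1, -0.2]
grip_width: 0.471
grip_force: 0.0
```

Emit:
jog_arm(
  motion=[
    [[0,0,0,0,0,0,0.9],[0,0,0,0,0,0,0.9],[0,0,0,0,0,0,0.9],[0,0,0,0,0,0,0.9],[0,0,0,0,0,0,0.9]],
  ],
)

```text
t: 11.8
eef_pos: [0.4985, -0.2236, 0.0391]
orientation: [[0.999, 0.042, 0.001], [0.042, -0.999, -0.001], [0.001, 0.001, -1.0]]
contact_force: [0.5, 0.9, 4.3]
grip_width: 0.273
grip_force: 25.0
```

Emit:
jog_arm(
  motion=[
    [[0,0,-8,0,0,0,0.9],[0,0,-20,0,0,0,0.9],[0,0,-30,0,0,0,0.9],[0,0,-30,0,0,0,0.9],[0,-20,-5,0,0,0,0.9],[3,-40,0,0,0,0,0.9],[3,-40,0,0,0,0,0.9],[3,-40,0,0,0,0,0.9],[3,-40,0,0,0,0,0.9],[3,-40,0,0,0,0,0.9]],
  ],
)

```text
t: 12.8
eef_pos: [0.5032, -0.0014, 0.1312]
orientation: [[0.999, 0.042, -0.001], [0.042, -0.999, -0.0], [-0.001, 0.0, -1.0]]
contact_force: [0.1, 0.1, -1.6]
grip_width: 0.275
grip_force: 25.0
```

Emit:
jog_arm(
  motion=[
    [[3,-40,0,0,0,0,0.9],[3,-40,0,0,0,0,0.9],[3,-40,0,0,0,0,0.9],[3,-40,0,0,0,0,0.9],[3,-40,0,0,0,-4.4,0.9],[0,-20,0,0,0,-4.4,0.9],[0,0,0,0,0,0,0.9],[0,0,0,0,0,0,0.9],[0,0,0,0,0,0,0.9]],
  ],
)

```text
t: 13.7
eef_pos: [0.5079, 0.2162, 0.1311]
orientation: [[0.981, 0.193, -0.0], [0.193, -0.981, -0.001], [-0.0, 0.001, -1.0]]
contact_force: [-0.1, -0.6, -1.4]
grip_width: 0.276
grip_force: 25.0
```

```bash
python3 go.py 509.9 217.4 11.3
```

```text
pos [507.9 216.2 131.1] yaw 11.1 shift [ 2.1 -0.8 -0. ] turn -0.2 w 26.0 tilt [-0.     0.001 -1.   ] F [-0.1 -0.6 -1.4]
```

Need a descent from 131.1 to 35.4, which is 95.5 mm.

Emit:
jog_arm(
  motion=[
    [[2,-1,10,0,0,0,0.9],[0,0,25,0,0,0,0.9],[0,0,25,0,0,0,0.9],[0,0,15,0,0,0,0.9],[0,0,8,0,0,0,0.9],[0,0,4,0,0,0,0.9],[0,0,0,0,0,0,0.9],[0,0,0,0,0,0,0.9]],
  ],
)

```text
t: 14.5
eef_pos: [0.5106, 0.219, 0.0454]
orientation: [[0.981, 0.194, 0.002], [0.194, -0.981, 0.001], [0.002, -0.0, -1.0]]
contact_force: [0.4, -0.4, -1.1]
grip_width: 0.274
grip_force: 25.0
```

```bash
python3 go.py 509.9 217.4 11.3
```

```text
pos [510.6 219.   45.4] yaw 11.21 shift [-1.   1.4 -0. ] turn -0.1 w 25.8 tilt [ 0.002 -0.    -1.   ] F [ 0.4 -0.4 -1.1]
```

Emit:
jog_arm(
  motion=[
    [[-1,1.4,4,0,0,0,0.9],[0,0,3,0,0,0,0.9],[0,0,2,0,0,0,0.9],[0,0,1,0,0,0,0.9],[0,0,0,0,0,0,0.9],[0,0,0,0,0,0,0.9]],
  ],
)

```text
t: 15.1
eef_pos: [0.509, 0.2172, 0.0351]
orientation: [[0.981, 0.195, 0.0], [0.195, -0.981, -0.0], [0.0, 0.0, -1.0]]
contact_force: [-3.2, -1.1, 5.4]
grip_width: 0.276
grip_force: 25.0
```

Emit:
jog_arm(
  motion=[
    [[0,0,0,0,0,0,0.53],[0,0,0,0,0,0,0.53],[0,0,0,0,0,0,0.53],[0,0,-10,0,0,0,0.53],[0,0,-25,0,0,0,0.53],[0,0,-30,0,0,0,0.53],[0,0,-30,0,0,0,0.53],[-8,37,0,0,0,0,0.53],[-8,37,0,0,0,0,0.53],[-8,37,0,0,0,0,0.53]],
  ],
)

```text
t: 16.1
eef_pos: [0.5073, 0.1028, 0.1305]
orientation: [[0.981, 0.196, 0.002], [0.196, -0.981, 0.0], [0.002, 0.0, -1.0]]
contact_force: [0.7, -0.5, 0.4]
grip_width: 0.471
grip_force: 0.0
```

Emit:
jog_arm(
  motion=[
    [[-8,37,0,0,0,0,0.53],[-8,37,0,0,0,0,0.53],[-8,37,0,0,0,0,0.53],[-8,37,0,0,0,0,0.53],[-8,37,0,0,0,0,0.53],[-8,37,0,0,0,0,0.53],[-8,37,0,0,0,0,0.53],[0,0,0,0,0,4.7,0.53],[0,0,0,0,0,0,0.53],[0,0,0,0,0,0,0.53]],
  ],
)

```text
t: 17.1
eef_pos: [0.5026, -0.1611, 0.1297]
orientation: [[0.993, 0.115, 0.0], [0.115, -0.993, 0.0], [0.0, 0.0, -1.0]]
contact_force: [1.4, 0.2, -0.9]
grip_width: 0.47
grip_force: 0.0
```

```bash
python3 go.py 504 -161.7 6.5
python3 - <<'E'
from m import *
P,h,uv=top("top",.038,.05,(.43,.6,.17,.255))
k=(h[:,0]>44)&(h[:,0]<=85)&(h[:,1]>90)
print(k.sum(),np.median(P[k],0),rect(P[k]))
E
```

```text
pos [ 502.6 -161.1  129.7] yaw 6.61 shift [1.3 0.7 0. ] turn 0.1 w 44.2 tilt [ 0.  0. -1.] F [ 1.4  0.2 -0.9]
545 [0.50757466 0.21596717 0.04288014] (array([508.5, 216.4]), array([77.7, 26. ]), 11.8)
```

Green is placed well. Next is yellow.

Emit:
jog_arm(
  motion=[
    [[1,0.5,25,0,0,0,0.53],[0,0,25,0,0,0,0.53],[0,0,20,0,0,0,0.53],[0,0,12,0,0,0,0.53],[0,0,6,0,0,0,0.53],[0,0,4,0,0,0,0.53],[0,0,0,0,0,0,0.53]],
  ],
)

```text
t: 17.85
eef_pos: [0.5039, -0.1616, 0.0376]
orientation: [[0.993, 0.114, 0.001], [0.114, -0.993, -0.0], [0.001, 0.0, -1.0]]
contact_force: [-1.1, 0.4, 0.5]
grip_width: 0.469
grip_force: 0.0
```

Emit:
jog_arm(
  motion=[
    [[0,0,0,0,0,0,0.9],[0,0,0,0,0,0,0.9],[0,0,0,0,0,0,0.9],[0,0,0,0,0,0,0.9],[0,0,0,0,0,0,0.9]],
  ],
)

```text
t: 18.35
eef_pos: [0.5041, -0.1619, 0.0381]
orientation: [[0.994, 0.113, 0.001], [0.113, -0.994, -0.001], [0.001, 0.001, -1.0]]
contact_force: [-0.6, 0.4, 2.8]
grip_width: 0.274
grip_force: 25.0
```

Emit:
jog_arm(
  motion=[
    [[0,0,-8,0,0,0,0.9],[0,0,-20,0,0,0,0.9],[0,0,-30,0,0,0,0.9],[0,0,-30,0,0,0,0.9],[3,-20,-5,0,0,0,0.9],[7,-40,0,0,0,0,0.9],[7,-40,0,0,0,0,0.9],[7,-40,0,0,0,0,0.9],[7,-40,0,0,0,0,0.9],[7,-40,0,0,0,0,0.9]],
  ],
)

```text
t: 19.35
eef_pos: [0.5158, 0.0627, 0.1301]
orientation: [[0.994, 0.113, -0.001], [0.113, -0.994, -0.0], [-0.001, 0.0, -1.0]]
contact_force: [0.2, -0.0, -1.2]
grip_width: 0.275
grip_force: 25.0
```

Emit:
jog_arm(
  motion=[
    [[7,-40,0,0,0,0,0.9],[7,-40,0,0,0,0,0.9],[2,-14,0,0,0,-4.8,0.9],[0,0,0,0,0,0,0.9],[0,0,25,0,0,0,0.9],[0,0,25,0,0,0,0.9],[0,0,20,0,0,0,0.9],[0,0,10,0,0,0,0.9],[0,0,0,0,0,0,0.9],[0,0,0,0,0,0,0.9]],
  ],
)

```text
t: 20.35
eef_pos: [0.5221, 0.1558, 0.051]
orientation: [[0.981, 0.195, 0.001], [0.195, -0.981, -0.0], [0.001, 0.0, -1.0]]
contact_force: [0.1, -0.2, -1.8]
grip_width: 0.276
grip_force: 25.0
```

```bash
python3 go.py 522.1 156.6 11.3
```

```text
pos [522.1 155.8  51. ] yaw 11.24 shift [ 0.1 -0.7 -0. ] turn -0.1 w 25.9 tilt [ 0.001  0.    -1.   ] F [ 0.1 -0.2 -1.8]
```

Emit:
jog_arm(
  motion=[
    [[0,-0.7,7,0,0,0,0.9],[0,0,4,0,0,0,0.9],[0,0,3,0,0,0,0.9],[0,0,2,0,0,0,0.9],[0,0,0,0,0,0,0.9],[0,0,0,0,0,0,0.9]],
  ],
)

```text
t: 20.95
eef_pos: [0.5215, 0.1572, 0.0343]
orientation: [[0.981, 0.196, 0.0], [0.196, -0.981, -0.0], [0.0, 0.0, -1.0]]
contact_force: [0.8, -0.6, -2.2]
grip_width: 0.276
grip_force: 25.0
```

Emit:
jog_arm(
  motion=[
    [[0,0,0,0,0,0,0.53],[0,0,0,0,0,0,0.53],[0,0,0,0,0,0,0.53],[0,0,-10,0,0,0,0.53],[0,0,-25,0,0,0,0.53],[0,0,-30,0,0,0,0.53],[0,0,-30,0,0,0,0.53],[-10.3,35.5,0,0,0,0,0.53],[-10.3,35.5,0,0,0,0,0.53],[-10.3,35.5,0,0,0,0,0.53]],
  ],
)

```text
t: 21.95
eef_pos: [0.5123, 0.0457, 0.1308]
orientation: [[0.98, 0.197, 0.002], [0.197, -0.98, -0.0], [0.002, 0.001, -1.0]]
contact_force: [-0.0, -0.1, -0.4]
grip_width: 0.472
grip_force: 0.0
```

Emit:
jog_arm(
  motion=[
    [[-10.3,35.5,0,0,0,0,0.53],[-10.3,35.5,0,0,0,0,0.53],[-10.3,35.5,0,0,0,0,0.53],[-10,35.5,0,0,0,0,0.53],[0,0,0,0,0,6.2,0.53],[0,0,0,0,0,0,0.53],[0,0,0,0,0,0,0.53]],
  ],
)

```text
t: 22.65
eef_pos: [0.4999, -0.1005, 0.1299]
orientation: [[0.996, 0.091, 0.001], [0.091, -0.996, -0.0], [0.001, 0.0, -1.0]]
contact_force: [0.7, 0.2, 0.7]
grip_width: 0.47
grip_force: 0.0
```

```bash
python3 go.py 499.4 -100.2 5
python3 - <<'E'
from m import *
P,h,uv=top("top",.038,.05,(.43,.6,.12,.19))
k=(h[:,0]>19)&(h[:,0]<=35)&(h[:,1]>90)
print(k.sum(),np.median(P[k],0),rect(P[k]))
E
```

```text
pos [ 499.9 -100.5  129.9] yaw 5.24 shift [-0.5 -0.4 -0. ] turn 0.2 w 44.2 tilt [ 0.001  0.    -1.   ] F [0.7 0.2 0.7]
553 [0.52087572 0.15640752 0.04270218] (array([521.1, 156.7]), array([78.8, 26.1]), 11.4)
```

Yellow is placed well. Next is blue.

Emit:
jog_arm(
  motion=[
    [[0,0,25,0,0,0,0.53],[0,0,25,0,0,0,0.53],[0,0,20,0,0,0,0.53],[0,0,12,0,0,0,0.53],[0,0,6,0,0,0,0.53],[0,0,4,0,0,0,0.53],[0,0,0,0,0,0,0.53]],
  ],
)

```text
t: 23.4
eef_pos: [0.5001, -0.1006, 0.0376]
orientation: [[0.996, 0.09, 0.001], [0.09, -0.996, -0.0], [0.001, 0.0, -1.0]]
contact_force: [-0.3, -0.3, 0.3]
grip_width: 0.471
grip_force: 0.0
```

Emit:
jog_arm(
  motion=[
    [[0,0,0,0,0,0,0.9],[0,0,0,0,0,0,0.9],[0,0,0,0,0,0,0.9],[0,0,0,0,0,0,0.9],[0,0,0,0,0,0,0.9]],
  ],
)

```text
t: 23.9
eef_pos: [0.5003, -0.1008, 0.0381]
orientation: [[0.996, 0.089, 0.001], [0.089, -0.996, -0.0], [0.001, 0.0, -1.0]]
contact_force: [0.0, 0.8, 3.8]
grip_width: 0.275
grip_force: 25.0
```

Emit:
jog_arm(
  motion=[
    [[0,0,-8,0,0,0,0.9],[0,0,-20,0,0,0,0.9],[0,0,-30,0,0,0,0.9],[0,0,-30,0,0,0,0.9],[5,-20,-5,0,0,0,0.9],[10,-36,0,0,0,0,0.9],[10,-36,0,0,0,0,0.9],[10,-36,0,0,0,0,0.9],[10,-36,0,0,0,0,0.9],[6.5,-29,0,0,0,-6.2,0.9]],
  ],
)

```text
t: 24.9
eef_pos: [0.5337, 0.098, 0.1301]
orientation: [[0.98, 0.2, -0.001], [0.2, -0.98, -0.0], [-0.001, -0.0, -1.0]]
contact_force: [0.0, -0.5, -1.4]
grip_width: 0.272
grip_force: 25.0
```

Emit:
jog_arm(
  motion=[
    [[0,0,0,0,0,0,0.9],[0,0,25,0,0,0,0.9],[0,0,25,0,0,0,0.9],[0,0,20,0,0,0,0.9],[0,0,10,0,0,0,0.9],[0,0,0,0,0,0,0.9],[0,0,0,0,0,0,0.9]],
  ],
)

```text
t: 25.6
eef_pos: [0.5344, 0.0957, 0.051]
orientation: [[0.981, 0.195, 0.001], [0.195, -0.981, -0.0], [0.001, 0.0, -1.0]]
contact_force: [-0.1, 0.2, -1.1]
grip_width: 0.271
grip_force: 25.0
```

```bash
python3 go.py 534.2 95.8 11.3
```

```text
pos [534.4  95.7  51. ] yaw 11.27 shift [-0.1 -0.1 -0. ] turn -0.0 w 25.5 tilt [ 0.001  0.    -1.   ] F [-0.1  0.2 -1.1]
```

Emit:
jog_arm(
  motion=[
    [[0,0,7,0,0,0,0.9],[0,0,4,0,0,0,0.9],[0,0,3,0,0,0,0.9],[0,0,2,0,0,0,0.9],[0,0,0,0,0,0,0.9],[0,0,0,0,0,0,0.9]],
  ],
)

```text
t: 26.2
eef_pos: [0.5339, 0.0962, 0.0343]
orientation: [[0.981, 0.196, 0.0], [0.196, -0.981, -0.0], [0.0, 0.0, -1.0]]
contact_force: [-0.2, -0.1, -1.2]
grip_width: 0.276
grip_force: 25.0
```

Emit:
jog_arm(
  motion=[
    [[0,0,0,0,0,0,0.53],[0,0,0,0,0,0,0.53],[0,0,0,0,0,0,0.53],[0,0,-10,0,0,0,0.53],[0,0,-25,0,0,0,0.53],[0,0,-30,0,0,0,0.53],[0,0,-30,0,0,0,0.53],[-10,40,0,0,0,0,0.53],[-10,40,0,0,0,0,0.53],[-10,40,0,0,0,0,0.53]],
  ],
)

```text
t: 27.2
eef_pos: [0.5283, -0.0284, 0.1309]
orientation: [[0.98, 0.198, 0.003], [0.198, -0.98, -0.001], [0.002, 0.001, -1.0]]
contact_force: [0.3, 0.2, -0.8]
grip_width: 0.468
grip_force: 0.0
```

Emit:
jog_arm(
  motion=[
    [[-10,40,0,0,0,0,0.53],[-10,40,0,0,0,0,0.53],[0,0,0,0,0,0,0.53],[0,0,0,0,0,0,0.53],[0,0,0,0,0,0,0.53]],
  ],
)

```text
t: 27.7
eef_pos: [0.5243, -0.1089, 0.1297]
orientation: [[0.98, 0.197, 0.001], [0.197, -0.98, 0.0], [0.001, -0.0, -1.0]]
contact_force: [0.2, 0.2, -0.5]
grip_width: 0.467
grip_force: 0.0
```

Run:
```python
from m import *
p,_=eyes.camera("top"); cv2.imwrite("pics/end.png",p)
for n in("top","side"):
    P,h,uv=top(n,.038,.05,(.43,.6,.05,.35))
    for c,(a,b) in dict(red=(0,8),yellow=(20,35),green=(45,85),blue=(95,125)).items():
        k=(h[:,0]>=a)&(h[:,0]<=b)&(h[:,1]>100)
        if k.sum()<20: print(n,c,k.sum()); continue
        m=np.median(P[k],0); t=np.radians(11.3); d=m[:2]-[.516,.187]
        print(n,c,"tray xy",np.round([d@[np.cos(t),np.sin(t)],d@[-np.sin(t),np.cos(t)]],4),"z",m[2].round(4),rect(P[k])[1:])
```

```text
top red tray xy [-0.0012  0.0914] z 0.0427 (array([78.6, 27.6]), 12.0)
top yellow tray xy [-0.001 -0.031] z 0.0426 (array([78.8, 25.5]), 11.3)
top green tray xy [-0.0024  0.0303] z 0.0427 (array([77.5, 25.5]), 11.7)
top blue tray xy [-0.0022 -0.0938] z 0.0427 (array([79.1, 25.4]), 11.1)
side red tray xy [-0.0014  0.0965] z 0.0432 (array([78.7, 27. ]), 11.2)
side yellow tray xy [-0.0014 -0.0278] z 0.0435 (array([77.3, 25.2]), 11.0)
side green tray xy [-0.0013  0.0346] z 0.0432 (array([79.1, 25.9]), 12.0)
side blue tray xy [-0.0011 -0.0886] z 0.0435 (array([78.6, 25.6]), 12.8)
```

View pics/end.png

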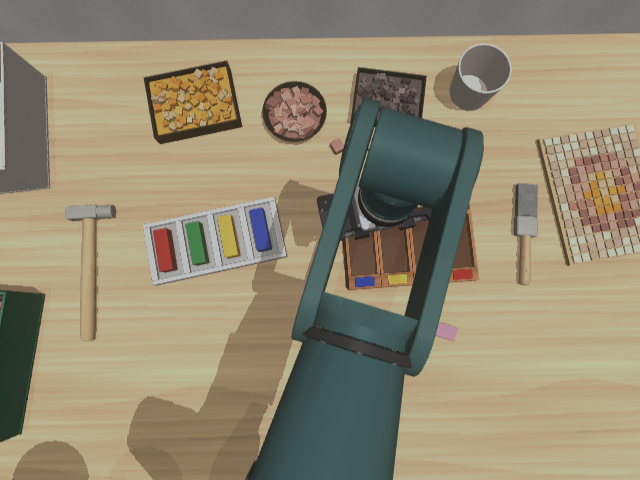

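The four bars lie flat in the tray: red (164,250), green (195,243), yellow (228,237) and blue (260,229). That is the mirrored order, and the arm is clear of them.

```bash
python3 -c "
from workcell import bot
print(bot.hand_in())"
```

```text
the job is handed in; nothing more can be done
None
```

The job is handed in: all four bars lie flat and released in the grey rack in mirrored order (red, green, yellow, blue from left to right), each within about 5 mm of its pocket's middle in both camera views, at about 28 s on the robot's clock; `hand_in` gave no verdict.

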